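# Work the slim cup out of the slotted carrier

## Task

Get the slim tall cup out of the carrier and stand it upright on the chopping board, not touching the lemon or the garlic. The cups' feet are held under the slotted deck, so shuffle the cups along the slots, using the empty bay, until the slim one can be slid out of the front lane's open mouth onto the landing; lift it off there. The other four cups stay in the carrier's slots, and the salt shaker and the other things around stay where they are.

Things in the scene. Friction and masses are not known exactly. Their poses are not given: they have to be found in the camera images.
- carrier: light wooden serving carrier for stemmed cups, fixed where it stands; 148 mm along its x, along its y from -0.139 to +0.147; origin on its underside. The cups stand on its base, whose top is 10 mm up; a slotted deck above holds their feet down, so under it a cup cannot be lifted, only slid. Six bays, 66 mm apart, one of them empty
- deck (a point): middle of the deck's top (carrier x 0, y -0.032, z 0.025). The deck reaches from carrier y -0.139 to +0.073, underside at z 0.019. Its slots, 18 mm wide: two lanes along y, front lane at x -0.033, rear lane at x +0.033, joined by three cross slots along x at y -0.098, -0.032, +0.034. The bays are the crossings; slots end 9 mm past their centres
- mouth (a point): the front lane's open end, at the deck's edge on the carrier's base (carrier x -0.033, y +0.073, z 0.010): the only way out for a cup. The rear lane is closed there. Below the deck two spacer pins, 8 mm thick, stand at carrier x 0, y -0.065 and +0.001. Feet have 4.5 mm play in height under the deck and slide easily on the waxed wood (friction about 0.2)
- landing (a point): point on the landing, the bare base beyond the mouth (carrier x -0.033, y +0.110, z 0.010), rimmed 4 mm high. Here, and from carrier y +0.101 on, a cup's foot is clear of the deck and the cup lifts straight up
- slim_cup: off-white porcelain stemmed cup in the carrier: round foot 52 mm across and 4.5 mm thick, stem 10 mm thick up to 26 mm above the foot's underside, hollow bowl above that, wall 2.5 mm. Origin: centre of the foot's underside, z up along the stem. About 0.08 kg. The cup that is wanted: the only slim one and the tallest, a straight narrow bowl 29 mm across from 42 mm height to the rim at 104 mm
- round_cup_1: off-white porcelain stemmed cup (grey in shade) in the carrier: round foot 52 mm across and 4.5 mm thick, stem 10 mm thick up to 26 mm above the foot's underside, hollow bowl above that, wall 2.5 mm. Origin: centre of the foot's underside, z up along the stem. Mass about 0.08 kg. Round bowl, 43 mm across from 48 mm height to the rim at 78 mm. One of two alike
- round_cup_2: off-white porcelain stemmed cup (grey in shade) in the carrier: round foot 52 mm across and 4.5 mm thick, stem 10 mm thick up to 26 mm above the foot's underside, hollow bowl above that, wall 2.5 mm. Origin: centre of the foot's underside, z up along the stem. Mass about 0.08 kg. Round bowl, 43 mm across from 48 mm height to the rim at 78 mm. One of two alike
- cone_cup_1: off-white porcelain stemmed cup (grey in shade) in the carrier: round foot 52 mm across and 4.5 mm thick, stem 10 mm thick up to 26 mm above the foot's underside, hollow bowl above that, wall 2.5 mm. Origin: centre of the foot's underside, z up along the stem. Mass about 0.08 kg. Conical bowl, 38 mm across at 62 mm height, 41 mm at the rim at 88 mm. One of two alike
- cone_cup_2: off-white porcelain stemmed cup (grey in shade) in the carrier: round foot 52 mm across and 4.5 mm thick, stem 10 mm thick up to 26 mm above the foot's underside, hollow bowl above that, wall 2.5 mm. Origin: centre of the foot's underside, z up along the stem. Mass about 0.08 kg. Conical bowl, 38 mm across at 62 mm height, 41 mm at the rim at 88 mm. One of two alike
- chopping_board: wooden chopping board, 190 mm (its x) by 300 mm (its y), 16 mm thick, fixed where it lies; origin: centre of its underside. A lemon lies towards one end and a garlic bulb towards the other
- salt_shaker: salt shaker 44 mm across, 90 mm tall, standing on the rear half of the carrier's landing; origin under its centre
- lemon: lemon, 71x53x51 mm, lying on the chopping board; origin at its underside's centre
- garlic: garlic bulb, 56 mm across, 56 mm tall, on the chopping board; origin at its underside's centre
- spice_jar: spice jar with dark cap, 41 mm across, 105 mm tall, behind the carrier; origin under its centre
- spice_jar_2: spice jar with brown cap, 41 mm across, 105 mm tall, behind the carrier; origin under its centre
- fish_tin: flat oblong tin, 63x105x26 mm, behind the chopping board; origin under its centre
- tomato: tomato, 69 mm across, 71 mm tall, behind the chopping board; origin under its centre

How it is judged:
By the outcome, as a careful person would: the job done as asked, in the order asked, and still so for the second after the job is handed in, with the robot touching nothing.
It also fails if it takes over 72 s, if anything falls off the work surface, if the arm or the gripper's body presses on something with over 40 N, if the wrist force passes 120 N, or if a joint passes its speed limit or range.

## Robot

A 6-joint arm with a two-finger parallel gripper is mounted at the origin on a cart in front of the work surface, level with it; the furniture and walls round the work are solid. World frame = base frame: x ahead of the robot, y to its left, z up, the work surface at z = 0. Lengths are in m, angles in rad, forces in N, time in s.
With the tool pointing down it reaches from about 0.25 to 0.775 m from the base axis. Payload 4 kg.
Tool frame: the origin (TCP) lies midway between the tips of the shut fingers; the grasp point (between the pads) lies robot.tcp_to_grasp behind it (robot.tcp_to_grasp is the distance from the TCP to the grasp point, in m); y points along the fingers, x is the direction in which the jaws open and shut, and the axes are right-handed (so a half turn about y gives the same grasp; the last joint's range is limited). The gripper opens to 94 mm and grips with 3 to 60 N. Pads are 16 mm wide; open, the fingers measure 119 mm over their backs; the gripper's body (75 mm by 177 mm) begins 78 mm behind the grasp point.
Start: joints at [1.098, 0.087, 1.371, -0, 1.684, -0.103], TCP at [0.199, 0.513, 0.206] pointing down, gripper open.
Joint ranges: [-3.1, 3.1], [-0.76, 2.03], [0.27, 2.55], [-1.08, 4.22], [0.17, 2.65], [-2.57, 2.57]. Speed limits (rad/s): [2.79, 2.79, 3.14, 3.14, 3.14, 3.14].

## Interface

Orientations are given as [roll, pitch, yaw] about the fixed x, y, z axes, in that order (R = Rz(yaw) Ry(pitch) Rx(roll)).
In Python, from bench import robot gives the robot as it stands.
- The arm moves only by the tool arm_command, never from a script. Its argument "series" is text: rows parted by semicolons, each of 7 numbers parted by spaces: the turn, a rotation vector about the tool's x, y, z in rad, then the shift along the tool's x, y, z in m, then the finger opening in m, from 0 to 0.094. A call has 1 to 12 rows; each row shifts and turns the pose as measured when the row begins, along the tool's axes as they then stand; what a row does not reach is not made up. A row lasts 1/10 s, in which the tool goes at most 50 mm and 8.59 degrees, less where a joint would pass 70% of its speed; a pose out of reach is approached as far as the arm can. A call with a gripper value outside its range is refused whole. The fingers move at their own pace and stop on an object; the grip force is fixed at half the most. Time passes only in rows, so rows that do not move let the fingers close. It gives the time, the measured TCP pose, the force and the opening at its end, in the units of the state.
- robot.get_obs(): the state, without advancing time (a new reading comes with each control period).
- robot.snapshot(name): name is "scene" or "top" or "wrist"; returns the picture (400x640x3 uint8, blue, green, red); there is no depth.
- robot.camera_params(name): a dict with "fx", "fy", "cx", "cy" (pixels), "distortion" ([k1, k2, p1, p2, k3] as OpenCV has them; the pictures are not rectified), "extrinsics" (4x4, takes a point from camera to world coordinates). Camera axes: x right, y up, looking along -z (the intrinsics and any distortion apply to the point x, -y, -z); pixel columns grow to the right and rows downward; lengths in m; the calibration is good to about 2 mm. A picture is of the moment at which its call begins: read the wrist's pose just before it. camera_params takes no time and is no camera call; for the wrist camera it gives the pose at the moment of the call.
- robot.close_job(): hands the job in, once; it reports no verdict.
Trained networks look in the newest picture that a camera, given by its name, has taken for a name from the list of things; names that differ only in an ending like _2 or _b are one class to them, and where a whole thing is asked for, a point or a joint stands for the part that bears it (a point fixed in the world has none). Each returns a list of dicts, best first, with "score" (0 to 1); they miss things now and then, are a little off and sometimes report something else, mostly with a low value. They report only what shows in the picture. A call takes as long as a camera call.
- robot.spot_in(camera, target): "centre" ([x, y, z] in m, in the coordinates of the camera as it stood for that picture, good to about 4 mm: the middle of the surface that is visible of it).
The state is a dict: "time": time; "joint_positions": joint angles; "qvel": joint speeds; "joint_torque": joint torques, N m; "tool_pos": TCP position; "ee_rot": TCP orientation; "wrist_force": force on the tool from outside, world axes, zero at the start; "wrist_torque": the same for the moment, N m; "width": finger opening in m.
Only numpy, scipy, OpenCV 4.12 (cv2) and the standard library are available. Lean on these libraries where they do the work, as an engineer would, in place of code of your own. Each camera call takes 0.05 s, during which the arm holds its last target.

## Working session

There is one attempt and no reset: what is moved stays moved. The work goes in short steps, Python scripts to look and compute and a tool call to move; the robot and the scene stay as the last step left them, time stands still between calls to the robot, and variables do not carry over. Pictures are saved under pics/ and viewed, and the job is handed in when it is done.

Besides the shell and the picture viewer there is one more tool, called after ">>>" as name(argument=value, ...) on one line, values as JSON. arm_command: Moves the arm, as the interface text tells. Its arguments: {"type":"object","properties":{"series":{"type":"string"}},"required":["series"]}

```bash
ls; mkdir -p pics
python3 - <<'E'
from bench import robot
import cv2
o=robot.get_obs(); print(o, robot.tcp_to_grasp)
for n in ["scene","top","wrist"]:
    im=robot.snapshot(n); cv2.imwrite(f"pics/{n}0.png",im)
    p=robot.camera_params(n); print(n,p)
E
```

```text
pics
{'time': 0.0, 'joint_positions': array([ 1.09794362e+00,  8.79529263e-02,  1.37225046e+00, -3.39066085e-05,
        1.68360593e+00, -1.03078940e-01]), 'qvel': array([-0.00132828, -0.00066009, -0.00158337, -0.00153749,  0.00019408,
       -0.00026737]), 'joint_torque': array([-6.93080092e-04, -3.40175414e+01, -3.02432084e+01,  7.19077815e-02,
        3.25508905e-02, -1.43550951e-04]), 'tool_pos': array([0.19852304, 0.51232669, 0.20430725]), 'ee_rot': array([-1.57060176,  0.00220836,  1.201019  ]), 'wrist_force': array([-0.05554467,  0.2945706 ,  0.53274349]), 'wrist_torque': array([-0.02797705,  0.01010462, -0.00582051]), 'width': 0.09407625755929248} 0.0188
scene {'fx': 417.72227222568233, 'fy': 417.72227222568233, 'cx': 320.93901376791683, 'cy': 198.55023808314564, 'distortion': array([-0.04697401,  0.        ,  0.        ,  0.        ,  0.        ]), 'extrinsics': array([[ 0.5527706 ,  0.64128584, -0.53216269, -0.10594729],
       [-0.83316202,  0.41234025, -0.36853298, -0.38253787],
       [-0.01690289,  0.64709194,  0.76222458,  0.94345688],
       [ 0.        ,  0.        ,
[... 241 characters left out ...]
ray([[ 0.02122829,  0.9849323 , -0.1716325 ,  0.37032365],
       [-0.99976185,  0.02178155,  0.00134078,  0.04394344],
       [ 0.005059  ,  0.17156316,  0.98516013,  0.99671233],
       [ 0.        ,  0.        ,  0.        ,  1.        ]])}
wrist {'fx': 319.0148488144758, 'fy': 319.0148488144758, 'cx': 316.94037099030027, 'cy': 199.03973002606622, 'distortion': array([-0.05252961,  0.        ,  0.        ,  0.        ,  0.        ]), 'extrinsics': array([[ 0.36121989, -0.90790345, -0.21267704,  0.13743961],
       [ 0.93247945,  0.35133073,  0.08395707,  0.53624813],
       [-0.00150493, -0.22864393,  0.97350896,  0.38335586],
       [ 0.        ,  0.        ,  0.        ,  1.        ]])}
```

View pics/scene0.png

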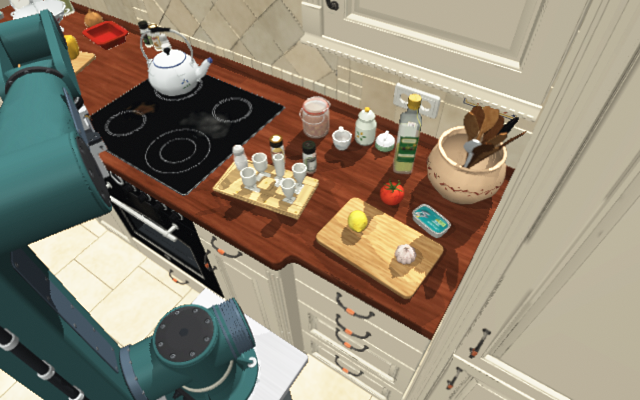

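View pics/top0.png

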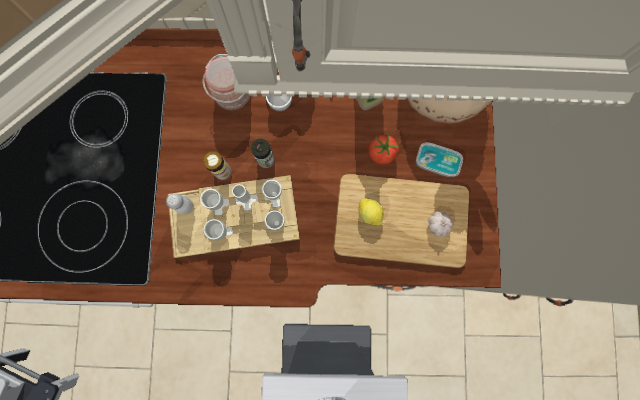

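View pics/wrist0.png

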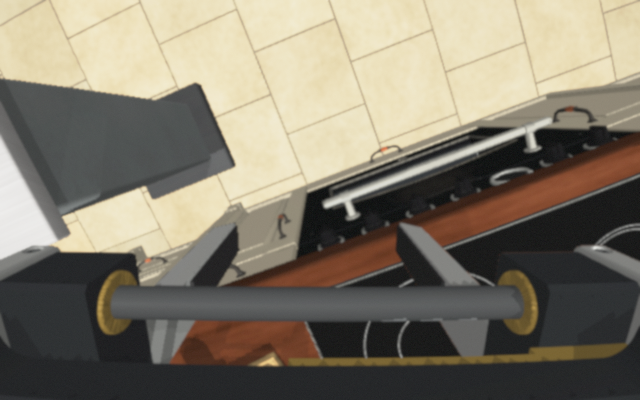

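The carrier's salt-shaker end (its +y) is at the left of the top view. The slim cup is rear-middle at about (240,191) and the empty bay is front-middle. The board is at about (400,220).

```bash
cat > h.py <<'E'
from bench import robot
import numpy as np, cv2
def w(cam,c,P=None):
    P=P or robot.camera_params(cam); return (P["extrinsics"]@np.r_[c,1])[:3]
def ray(cam,uv,P=None):
    P=P or robot.camera_params(cam)
    K=np.array([[P["fx"],0,P["cx"]],[0,P["fy"],P["cy"]],[0,0,1]])
    q=cv2.undistortPoints(np.array([[uv]],float),K,P["distortion"])[0,0]
    d=P["extrinsics"][:3,:3]@np.array([q[0],-q[1],-1]); return P["extrinsics"][:3,3],d
def atz(cam,uv,z,P=None):
    o,d=ray(cam,uv,P); return o+d*(z-o[2])/d[2]
def proj(cam,X,P=None):
    P=P or robot.camera_params(cam)
    E=np.linalg.inv(P["extrinsics"]); X=np.atleast_2d(X); c=X@E[:3,:3].T+E[:3,3]
    c=c*[1,-1,-1]
    K=np.array([[P["fx"],0,P["cx"]],[0,P["fy"],P["cy"]],[0,0,1]])
    return cv2.projectPoints(c,np.zeros(3),np.zeros(3),K,P["distortion"])[0][:,0]
E
python3 - <<'E'
from h import *
for cam in ["top","scene"]:
    P=robot.camera_params(cam)
    for t in ["slim_cup","round_cup_1","cone_cup_1","carrier","deck","mouth","landing","chopping_board","salt_shaker","lemon","garlic","spice_jar"]:
        for r in robot.spot_in(cam,t)[:3]:
            X=w(cam,r["centre"],P); print(cam,t,round(r["score"],2),X.round(3),proj(cam,X,P)[0].round(0))
im=cv2.imread("pics/top0.png")
cv2.imwrite("pics/topz.png",cv2.resize(im[165:265,155:310],None,fx=5,fy=5,interpolation=cv2.INTER_CUBIC))
im=cv2.imread("pics/scene0.png")
cv2.imwrite("pics/scz.png",cv2.resize(im[130:225,205:330],None,fx=6,fy=6,interpolation=cv2.INTER_CUBIC))
print(robot.get_obs()["time"])
E
```

```text
top slim_cup 0.92 [0.534 0.204 0.06 ] [246. 197.]
top round_cup_1 0.87 [0.463 0.265 0.053] [216. 230.]
top round_cup_1 0.7 [0.531 0.278 0.051] [213. 199.]
top round_cup_1 0.43 [0.6   0.264 0.103] [215. 163.]
top cone_cup_1 0.83 [0.548 0.147 0.063] [272. 192.]
top cone_cup_1 0.58 [0.482 0.138 0.067] [275. 222.]
top carrier 0.62 [0.462 0.265 0.056] [216. 230.]
top carrier 0.6 [0.485 0.234 0.025] [234. 222.]
top deck 0.7 [0.488 0.229 0.025] [236. 220.]
top mouth 0.95 [0.484 0.229 0.021] [236. 222.]
top landing 0.86 [0.49  0.229 0.024] [236. 219.]
top landing 0.54 [ 0.636 -0.235  0.024] [440. 161.]
top chopping_board 0.87 [ 0.494 -0.146  0.016] [402. 222.]
top chopping_board 0.24 [0.488 0.227 0.026] [237. 220.]
top salt_shaker 0.84 [0.512 0.343 0.079] [179. 205.]
top lemon 0.63 [ 0.51  -0.063  0.058] [368. 211.]
top garlic 0.64 [ 0.488 -0.224  0.055] [441. 223.]
top spice_jar 0.74 [0.622 0.167 0.104] [262. 153.]
top spice_jar 0.6 [0.6   0.265 0.103] [215. 163.]
top spice_jar 0.51 [0.515 0.341 0.079] [180. 204.]
scene slim_cup 0.62 [0.532 0.209 0.076] [278. 167.]
scene round_cup_1 0.69 [0
[... 332 characters left out ...]
 0.052] [392. 193.]
scene deck 0.89 [0.47  0.215 0.022] [265. 192.]
scene deck 0.49 [ 0.477 -0.232  0.054] [406. 254.]
scene deck 0.32 [0.543 0.146 0.076] [298. 173.]
scene mouth 0.79 [0.467 0.217 0.023] [264. 192.]
scene mouth 0.38 [0.519 0.267 0.07 ] [260. 164.]
scene landing 0.97 [0.471 0.214 0.024] [266. 192.]
scene chopping_board 0.97 [ 0.479 -0.158  0.015] [378. 249.]
scene chopping_board 0.46 [0.543 0.144 0.079] [298. 173.]
scene salt_shaker 0.68 [0.506 0.341 0.059] [239. 160.]
scene lemon 0.86 [ 0.5   -0.077  0.055] [357. 221.]
scene lemon 0.65 [0.54  0.146 0.078] [297. 173.]
scene garlic 0.56 [ 0.476 -0.23   0.053] [405. 255.]
scene spice_jar 0.8 [0.595 0.261 0.087] [277. 146.]
1.35
```

View pics/topz.png

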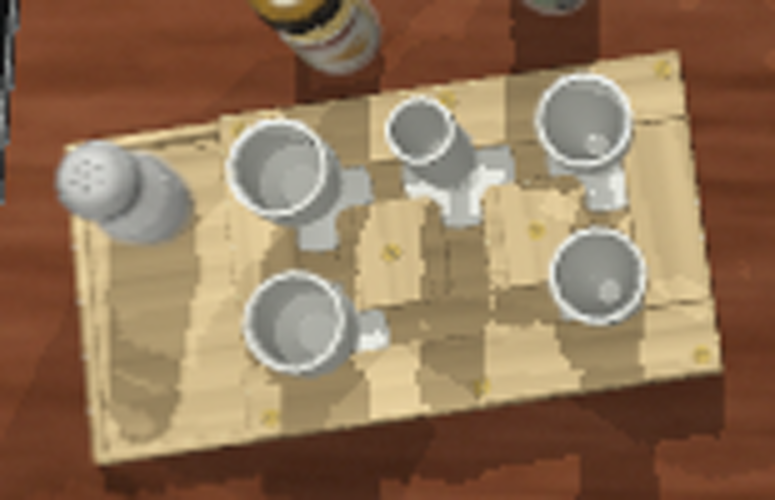

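View pics/scz.png

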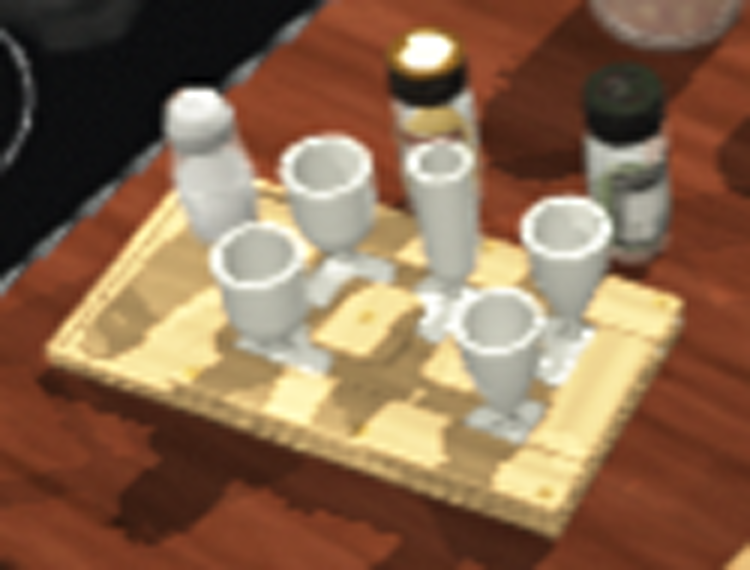

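The zoomed top view gives these rims: round cups at R3 (281,170) and F3 (296,322), slim at (421,132), cones at R1 (584,121) and F1 (598,276). The deck's right corners are at (680,52) and (721,372). I'll fit the carrier pose from these.

Run:
```python
from h import *
from scipy.optimize import least_squares
f=lambda x,y:((x+.5)/5-.5+155,(y+.5)/5-.5+165)
g=lambda x,y:((x+.5)/6-.5+205,(y+.5)/6-.5+130)
T=[("R3",.033,.034,.088,281,170),("F3",-.033,.034,.088,296,322),("slim",.033,-.032,.114,421,132),("R1",.033,-.098,.098,584,121),("F1",-.033,-.098,.098,598,276),("c1",.074,-.139,.025,680,52),("c2",-.074,-.139,.025,721,368),("c3",-.074,.147,.014,98,460)]
S=[("R3",.033,.034,.088,328,172),("F3",-.033,.034,.088,257,260),("slim",.033,-.032,.114,440,162),("R1",.033,-.098,.098,567,229),("F1",-.033,-.098,.098,500,323)]
res={}
for cam,L,fn in(("top",T,f),("scene",S,g)):
    Q=np.array([atz(cam,fn(a[4],a[5]),a[3])[:2] for a in L]); M=np.array([a[1:3] for a in L])
    def r(p):
        c,s=np.cos(p[2]),np.sin(p[2]); return M@np.array([[c,s],[-s,c]])+p[:2]-Q
    o=least_squares(lambda p:r(p).ravel(),[.5,.2,.1]); print(cam,o.x.round(4))
    for a,e,q in zip(L,r(o.x),Q): print(a[0],q.round(4),(e*1000).round(1))
top=robot.camera_params("top")
# board corners
im=cv2.imread("pics/top0.png"); cv2.imwrite("pics/boardz.png",cv2.resize(im[160:280,320:480],None,fx=5,fy=5,interpolation=cv2.INTER_CUBIC))
```

```text
top [0.4996 0.2351 0.1642]
R3 [0.5255 0.273 ] [1.2 1. ]
F3 [0.461  0.2626] [0.5 0.6]
slim [0.5382 0.2094] [-0.8 -0.5]
R1 [0.5475 0.144 ] [ 0.7 -0.2]
F1 [0.482  0.1355] [ 1.1 -2.6]
c1 [0.595  0.1095] [0.4 0.5]
c2 [0.451  0.0865] [-1.6 -0.7]
c3 [0.404  0.3661] [-1.4  1.9]
scene [0.497  0.2331 0.1736]
R3 [0.5227 0.2697] [0.9 2.6]
F3 [0.4578 0.2604] [0.9 0.4]
slim [0.5377 0.2089] [-2.7 -1.7]
R1 [0.5463 0.1418] [0.2 0.5]
F1 [0.4807 0.1327] [ 0.8 -1.8]
```

View pics/boardz.png

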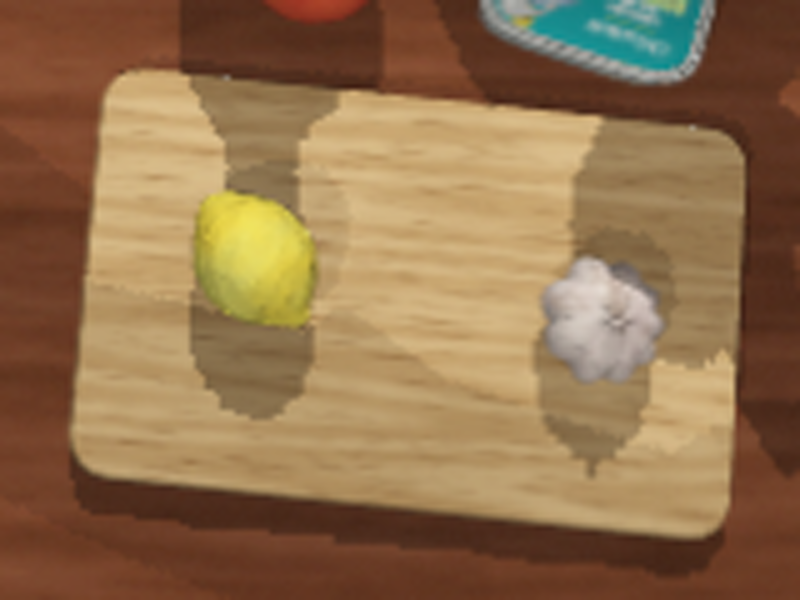

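```bash
cat >> h.py <<'E'
from scipy.spatial.transform import Rotation as R
C0=np.array([.4985,.2345]);CY=.167
def car(x,y):
    c,s=np.cos(CY),np.sin(CY); return C0+np.array([c*x-s*y,s*x+c*y])
def plan(pos,yaw=CY,n=None,step=.045,width=None):
    o=robot.get_obs(); R0=R.from_euler('xyz',o["ee_rot"]); R1=R.from_euler('xyz',[-np.pi/2,0,yaw])
    d=np.asarray(pos)-o["tool_pos"]; rv=(R1*R0.inv()).as_rotvec()
    n=n or max(1,int(np.ceil(max(np.linalg.norm(d)/step,np.linalg.norm(rv)/.145))))
    print("at",o["tool_pos"].round(4),o["ee_rot"].round(3),"t",round(o["time"],2),"w",o["width"].round(4),"F",o["wrist_force"].round(1),"n",n)
    for i in range(n):
        Ri=R.from_rotvec(rv*i/n)*R0
        print((R0.inv().apply(rv)/n).round(3),Ri.inv().apply(d/n).round(4))
E
python3 - <<'E'
from h import *
plan([.538,.209,.2])
for z in ["R1","R2","R3","F1","F2","F3"]:print(z,car(.033 if z[0]=="R" else -.033,-.098+.066*(int(z[1])-1)).round(4))
print("land",car(-.033,.115).round(4))
E
```

```text
Traceback (most recent call last):
  File "h.py", line 26, in plan
    print("at",o["tool_pos"].round(4),o["ee_rot"].round(3),"t",round(o["time"],2),"w",o["width"].round(4),"F",o["wrist_force"].round(1),"n",n)
                                                                                      ^^^^^^^^^^^^^^^^
AttributeError: 'float' object has no attribute 'round'
```

```bash
sed -i 's/o\["width"\].round(4)/round(o["width"],4)/' h.py
python3 - <<'E'
from h import *
plan([.538,.209,.2])
for z in ["R1","R2","R3","F1","F2","F3"]:print(z,car(.033 if z[0]=="R" else -.033,-.098+.066*(int(z[1])-1)).round(4))
print("land",car(-.033,.115).round(4))
E
```

```text
at [0.1988 0.5128 0.2055] [-1.571 -0.     1.201] t 1.35 w 0.0941 F [ 0.   0.8 -0.4] n 11
[-0.     0.094  0.   ] [-0.0146  0.0005 -0.0387]
[-0.     0.094  0.   ] [-0.0109  0.0005 -0.0399]
[-0.     0.094  0.   ] [-0.0071  0.0005 -0.0408]
[-0.     0.094  0.   ] [-0.0033  0.0005 -0.0413]
[-0.     0.094  0.   ] [ 0.0006  0.0005 -0.0414]
[-0.     0.094  0.   ] [ 0.0045  0.0005 -0.0411]
[-0.     0.094  0.   ] [ 0.0084  0.0005 -0.0405]
[-0.     0.094  0.   ] [ 0.0121  0.0005 -0.0396]
[-0.     0.094  0.   ] [ 0.0158  0.0005 -0.0383]
[-0.     0.094  0.   ] [ 0.0193  0.0005 -0.0366]
[-0.     0.094  0.   ] [ 0.0227  0.0005 -0.0346]
R1 [0.5473 0.1433]
R2 [0.5364 0.2084]
R3 [0.5254 0.2735]
F1 [0.4822 0.1324]
F2 [0.4713 0.1975]
F3 [0.4603 0.2625]
land [0.4468 0.3424]
```

>>> arm_command(series="0 0.094 0 -0.0146 0 -0.0387 0.06;0 0.094 0 -0.0109 0 -0.04 0.06;0 0.094 0 -0.007 0 -0.041 0.06;0 0.094 0 -0.0033 0 -0.0413 0.06;0 0.094 0 0.0006 0 -0.0414 0.06;0 0.094 0 0.0045 0 -0.041 0.06;0 0.094 0 0.0084 0 -0.0405 0.06;0 0.094 0 0.012 0 -0.0396 0.06;0 0.094 0 0.0158 0 -0.0383 0.06;0 0.094 0 0.0193 0 -0.0366 0.06;0 0.094 0 0.0227 0 -0.0346 0.06;0 0 0 0 0 0 0.06")

```text
time: 2.55
tool_pos: [0.5452, 0.1931, 0.2047]
ee_rot: [-1.569, -0.003, 0.129]
wrist_force: [-0.0, -0.2, -0.5]
width: 0.0603
```

Run:
```python
from h import *
plan([.538,.209,.2])
cv2.imwrite("pics/w1.png",robot.snapshot("wrist"))
P=robot.camera_params("wrist")
for t in ["slim_cup","round_cup_1","cone_cup_1"]:
    for r in robot.spot_in("wrist",t)[:3]: print(t,round(r["score"],2),w("wrist",r["centre"],P).round(4))
print(proj("wrist",[[*car(.033,-.032),.114],[*car(.033,.034),.088],[*car(-.033,-.098),.098]],P).round(1))
```

```text
at [0.5452 0.1931 0.2047] [-1.569 -0.003  0.129] t 2.55 w 0.0603 F [-0.  -0.2 -0.5] n 1
[-0.002 -0.038  0.003] [-0.0051  0.0048  0.0167]
slim_cup 0.7 [0.5353 0.2107 0.0663]
round_cup_1 0.59 [0.4565 0.2639 0.0552]
round_cup_1 0.57 [0.5248 0.2745 0.0517]
cone_cup_1 0.98 [0.4792 0.1431 0.021 ]
cone_cup_1 0.69 [0.5432 0.141  0.0698]
cone_cup_1 0.5 [0.5357 0.214  0.0659]
[[310.3 185.7]
 [308.  108. ]
 [244.6 252.5]]
```

View pics/w1.png

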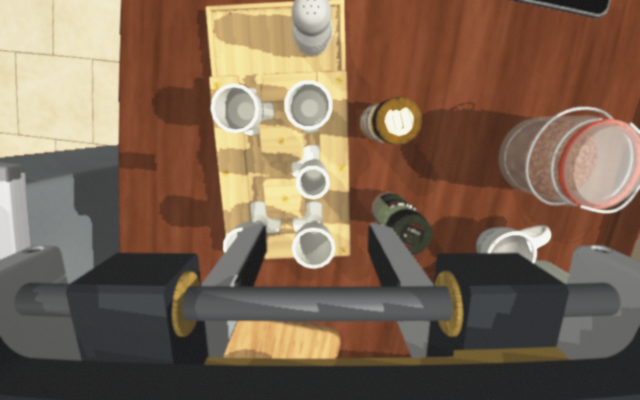

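Wrist view: the slim rim is at (313,180), predicted (310,186), so the fit agrees to about 3 mm. The gap to the jar behind is fine. Next I align and descend.

>>> arm_command(series="0 -0.038 0 -0.005 0 0.0167 0.06;0 0 0 0 0.01 0 0.06;0 0 0 0 0 0 0.06")

```text
time: 3.05
tool_pos: [0.5318, 0.217, 0.1958]
ee_rot: [-1.566, -0.003, 0.183]
wrist_force: [0.5, -1.4, -0.1]
width: 0.0598
```

Run:
```python
from h import *
plan([.538,.2095,.076])
```

```text
at [0.5318 0.217  0.1958] [-1.566 -0.003  0.183] t 3.05 w 0.0598 F [ 0.5 -1.4 -0.1] n 3
[-0.002  0.005  0.001] [ 0.0014  0.0399 -0.003 ]
[-0.002  0.005  0.001] [ 0.0015  0.0399 -0.003 ]
[-0.002  0.005  0.001] [ 0.0016  0.0399 -0.0029]
```

>>> arm_command(series="0 0 0 0.002 0.02 -0.004 0.06;0 0 0 0.002 0.03 -0.003 0.06;0 0 0 0 0.03 0 0.06;0 0 0 0 0.02 0 0.06;0 0 0 0 0 0 0.06;0 0 0 0 0 0 0.06")

```text
time: 3.65
tool_pos: [0.5362, 0.2129, 0.0942]
ee_rot: [-1.567, -0.007, 0.188]
wrist_force: [-0.8, 1.0, -0.3]
width: 0.0602
```

Run:
```python
from h import *
plan([.538,.2095,.076])
```

```text
at [0.5362 0.2129 0.0942] [-1.567 -0.007  0.188] t 3.65 w 0.0602 F [-0.8  1.  -0.3] n 1
[-0.004  0.021  0.007] [ 0.001   0.0182 -0.0037]
```

>>> arm_command(series="0 0.015 0.005 0.001 0.01 -0.003 0.06;0 0 0 0 0.007 0 0.06;0 0 0 0 0 0 0.06;0 0 0 0 0 0 0.02;0 0 0 0 0 0 0.02;0 0 0 0 0 0 0.02;0 0 0 0 0 0 0.02;0 0 0 0 0 0 0.02")

```text
time: 4.45
tool_pos: [0.5411, 0.2109, 0.0815]
ee_rot: [-1.567, -0.011, 0.171]
wrist_force: [0.2, 0.8, -0.6]
width: 0.0287
```

Run:
```python
from h import *
plan([*car(-.033,-.032),.076])
```

```text
at [0.5411 0.2109 0.0815] [-1.567 -0.011  0.171] t 4.45 w 0.0287 F [ 0.2  0.8 -0.6] n 2
[-0.002  0.002  0.006] [-0.0356  0.0023 -0.0007]
[-0.002  0.002  0.006] [-0.0355  0.0025 -0.0007]
```

>>> arm_command(series="0 0 0.005 -0.01 0 0 0.02;0 0 0.005 -0.016 0 0 0.02;0 0 0 -0.016 0 0 0.02;0 0 0 -0.014 0 0 0.02;0 0 0 -0.006 0 0 0.02;0 0 0 0 0 0 0.02")

```text
time: 5.05
tool_pos: [0.4759, 0.1997, 0.0815]
ee_rot: [-1.566, -0.001, 0.172]
wrist_force: [0.7, -0.4, -1.0]
width: 0.0286
```

Run:
```python
from h import *
plan([*car(-.033,-.032),.08])
```

```text
at [0.4759 0.1997 0.0815] [-1.566e+00 -1.000e-03  1.720e-01] t 5.05 w 0.0286 F [ 0.7 -0.4 -1. ] n 1
[-0.004  0.005  0.001] [-0.005   0.0015 -0.0014]
```

>>> arm_command(series="0 0 0 -0.003 0 0 0.02;0 0 0 0 0 0 0.054;0 0 0 0 0 0 0.054;0 0 0 0 0 0 0.054;0 0 0 0 -0.02 0 0.054;0 0 0 0 -0.03 0 0.054;0 0 0 0 -0.015 0 0.054;0 0 0 0 0 0 0.054")

```text
time: 5.85
tool_pos: [0.4741, 0.1988, 0.1473]
ee_rot: [-1.567, 0.002, 0.171]
wrist_force: [-0.0, 0.4, 0.1]
width: 0.054
```

Run:
```python
from h import *
plan([.527,.2735,.14],n=3)
im=robot.snapshot("top");cv2.imwrite("pics/t2.png",cv2.resize(im[165:265,155:310],None,fx=5,fy=5,interpolation=cv2.INTER_CUBIC))
```

```text
at [0.4741 0.1988 0.1473] [-1.567  0.002  0.171] t 5.85 w 0.054 F [-0.   0.4  0.1] n 3
[-0.001  0.001 -0.001] [0.0216 0.0025 0.0215]
[-0.001  0.001 -0.001] [0.0216 0.0025 0.0216]
[-0.001  0.001 -0.001] [0.0216 0.0024 0.0216]
```

View pics/t2.png

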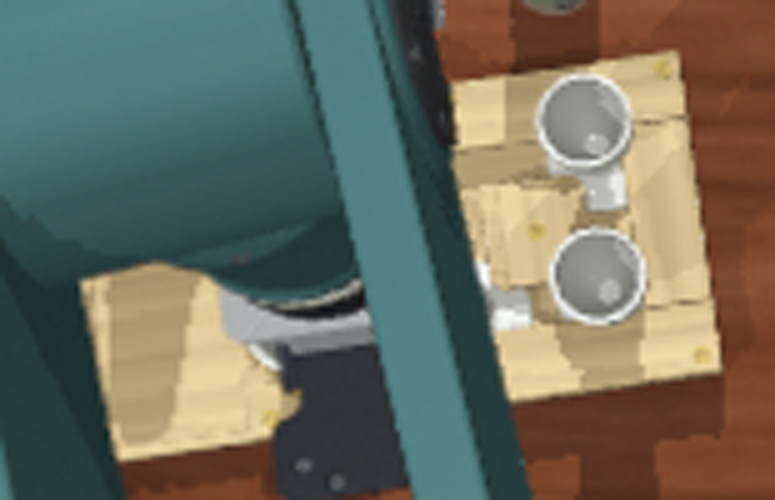

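The top view is blocked by the arm, but the slim cup's foot shows at (510,300), in the front-middle bay, and R2 looks empty. On to R3.

>>> arm_command(series="0 0 0 0.015 0 0.015 0.054;0 0 0 0.02 0 0.02 0.054;0 0 0 0.018 0 0.018 0.054;0 0 0 0.006 0 0.006 0.054;0 0 0 0 0 0 0.054;0 0 0 0 0 0 0.054")

```text
time: 6.5
tool_pos: [0.5203, 0.2665, 0.1383]
ee_rot: [-1.571, 0.015, 0.169]
wrist_force: [-0.8, 0.4, 0.1]
width: 0.0537
```

Run:
```python
from h import *
plan([.527,.2735,.055])
cv2.imwrite("pics/w2.png",robot.snapshot("wrist"))
P=robot.camera_params("wrist")
for t in ["slim_cup","round_cup_1"]:
    for r in robot.spot_in("wrist",t)[:3]: print(t,round(r["score"],2),w("wrist",r["centre"],P).round(4))
print(proj("wrist",[[*car(-.033,-.032),.114],[*car(.033,.034),.088],[*car(-.033,.034),.088]],P).round(1))
```

```text
at [0.5203 0.2665 0.1383] [-1.571  0.015  0.169] t 6.5 w 0.0537 F [-0.8  0.4  0.1] n 2
[-0.     0.001 -0.007] [0.0045 0.0416 0.0029]
[-0.     0.001 -0.007] [0.0042 0.0416 0.0029]
slim_cup 0.52 [0.489  0.2012 0.0127]
round_cup_1 0.75 [0.4585 0.2593 0.0582]
round_cup_1 0.61 [0.5268 0.2675 0.0573]
[[234.1 303.8]
 [326.4 206.4]
 [237.9 205.9]]
```

View pics/w2.png

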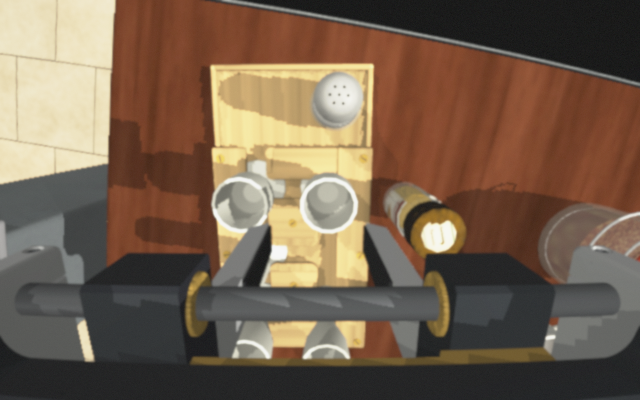

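Rims R3 (329,204) and F3 (242,204) are 3 px right of prediction, so I shift the carrier estimate by +2 mm. Next I descend on R3.

>>> arm_command(series="0 0 -0.008 0.005 0.01 0.004 0.054;0 0 -0.004 0.003 0.01 0.003 0.054;0 0 0 0 0 0 0.054;0 0 0 0 0 0 0.054")

```text
time: 7.05
tool_pos: [0.5269, 0.2738, 0.1178]
ee_rot: [-1.57, -0.0, 0.167]
wrist_force: [0.2, -0.2, 0.5]
width: 0.054
```

```bash
sed -i 's/^C0=.*/C0=np.array([.5005,.2355]);CY=.167/' h.py
python3 - <<'E'
from h import *
print(car(.033,.034))
plan([*car(.033,.034),.055])
E
```

```text
[0.52738926 0.27451241]
at [0.5269 0.2738 0.1178] [-1.57  -0.     0.167] t 7.05 w 0.054 F [ 0.2 -0.2  0.5] n 2
[-0.  0.  0.] [0.0003 0.0314 0.0003]
[-0.  0.  0.] [0.0003 0.0314 0.0003]
```

>>> arm_command(series="0 0 0 0.0005 0.02 0.0005 0.054;0 0 0 0 0.02 0 0.054;0 0 0 0 0.015 0 0.054;0 0 0 0 0.006 0 0.054;0 0 0 0 0 0 0.054;0 0 0 0 0 0 0.036;0 0 0 0 0 0 0.036;0 0 0 0 0 0 0.036;0 0 0 0 0 0 0.036")

```text
time: 7.95
tool_pos: [0.5298, 0.2753, 0.0585]
ee_rot: [-1.569, -0.007, 0.167]
wrist_force: [-0.8, -0.8, -1.1]
width: 0.0424
```

Run:
```python
from h import *
plan([*car(.033,-.032),.055])
```

```text
at [0.5298 0.2753 0.0585] [-1.569 -0.007  0.167] t 7.95 w 0.0424 F [-0.8 -0.8 -1.1] n 2
[-0.001  0.     0.004] [-0.0013  0.0017 -0.0332]
[-0.001  0.     0.004] [-0.0013  0.0017 -0.0332]
```

>>> arm_command(series="0 0 0.004 -0.001 0 -0.01 0.036;0 0 0 0 0 -0.016 0.036;0 0 0 0 0 -0.016 0.036;0 0 0 0 0 -0.014 0.036;0 0 0 0 0 -0.006 0.036;0 0 0 0 0 0 0.036;0 0 0 0 0 0 0.036")

```text
time: 8.65
tool_pos: [0.5405, 0.2065, 0.0591]
ee_rot: [-1.57, -0.004, 0.164]
wrist_force: [-0.1, -0.1, -1.8]
width: 0.0425
```

Run:
```python
from h import *
plan([*car(.033,-.032),.055])
```

```text
at [0.5405 0.2065 0.0591] [-1.57  -0.004  0.164] t 8.65 w 0.0425 F [-0.1 -0.1 -1.8] n 1
[-0.001 -0.003  0.004] [-0.0016  0.0041  0.0032]
```

>>> arm_command(series="0 0 0.004 -0.001 0 0.002 0.036;0 0 0 0 0 0 0.036;0 0 0 0 0 0 0.054;0 0 0 0 0 0 0.054;0 0 0 0 -0.02 0 0.054;0 0 0 0 -0.03 0 0.054;0 0 0 0 -0.025 0 0.054;0 0 0 0 -0.006 0 0.054;0 0 0 0 0 0 0.054")

```text
time: 9.55
tool_pos: [0.5381, 0.2113, 0.1419]
ee_rot: [-1.569, 0.002, 0.169]
wrist_force: [-0.2, 0.5, -0.3]
width: 0.0542
```

Run:
```python
from h import *
plan([*car(-.033,.034),.14])
```

```text
at [0.5381 0.2113 0.1419] [-1.569  0.002  0.169] t 9.55 w 0.0542 F [-0.2  0.5 -0.3] n 3
[-0.001  0.001 -0.001] [-0.022   0.0007  0.0214]
[-0.001  0.001 -0.001] [-0.022   0.0007  0.0214]
[-0.001  0.001 -0.001] [-0.022   0.0007  0.0214]
```

>>> arm_command(series="0 0 0 -0.015 0 0.015 0.054;0 0 0 -0.02 0 0.02 0.054;0 0 0 -0.018 0 0.018 0.054;0 0 0 -0.008 0 0.008 0.054;0 0 0 0 0 0 0.054;0 0 0 0 0 0 0.054")

```text
time: 10.15
tool_pos: [0.4591, 0.2633, 0.1343]
ee_rot: [-1.57, 0.014, 0.17]
wrist_force: [0.2, -1.0, -0.1]
width: 0.0539
```

Run:
```python
from h import *
plan([*car(-.033,.034),.055])
cv2.imwrite("pics/w3.png",robot.snapshot("wrist"))
P=robot.camera_params("wrist")
print(proj("wrist",[[*car(-.033,-.032),.114],[*car(.033,-.032),.088],[*car(-.033,.034),.088]],P).round(1))
```

```text
at [0.4591 0.2633 0.1343] [-1.57   0.014  0.17 ] t 10.15 w 0.0539 F [ 0.2 -1.  -0.1] n 2
[-0.     0.001 -0.007] [ 0.0022  0.0396 -0.0002]
[-0.     0.001 -0.007] [ 0.0019  0.0397 -0.0001]
[[321.4 316.1]
 [405.5 297.3]
 [322.  216.2]]
```

View pics/w3.png

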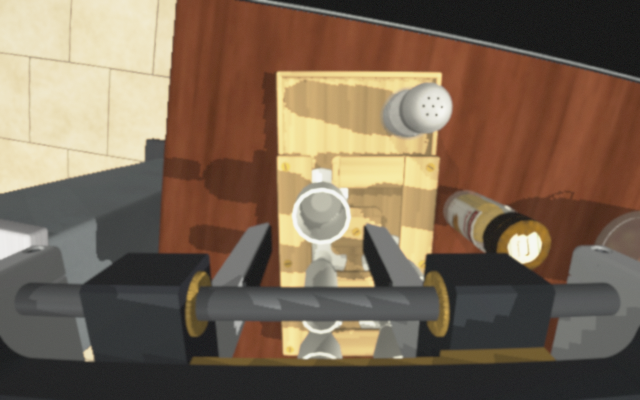

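F3's rim is at (321,214), predicted (322,216), which matches. R3 is empty, so I descend.

>>> arm_command(series="0 0 -0.008 0.002 0.01 0 0.054;0 0 -0.005 0.001 0.02 0 0.054;0 0 0 0 0.02 0 0.054;0 0 0 0 0.018 0 0.054;0 0 0 0 0.006 0 0.054;0 0 0 0 0 0 0.054;0 0 0 0 0 0 0.036;0 0 0 0 0 0 0.036;0 0 0 0 0 0 0.036;0 0 0 0 0 0 0.036")

```text
time: 11.2
tool_pos: [0.468, 0.2605, 0.0567]
ee_rot: [-1.571, -0.005, 0.162]
wrist_force: [0.6, -0.8, -1.9]
width: 0.0415
```

Run:
```python
from h import *
plan([*car(.033,.034),.058])
```

```text
at [0.468  0.2605 0.0567] [-1.571 -0.005  0.162] t 11.2 w 0.0415 F [ 0.6 -0.8 -1.9] n 2
[ 0.    -0.003  0.002] [ 0.0304 -0.0005  0.0021]
[ 0.    -0.003  0.002] [ 0.0305 -0.0006  0.0021]
```

>>> arm_command(series="0 0 0 0.008 0 0.002 0.036;0 0 0 0.015 0 0.002 0.036;0 0 0 0.015 0 0 0.036;0 0 0 0.014 0 0 0.036;0 0 0 0.006 0 0 0.036;0 0 0 0 0 0 0.036;0 0 0 0 0 0 0.036")

```text
time: 11.9
tool_pos: [0.5291, 0.2752, 0.0586]
ee_rot: [-1.571, -0.008, 0.163]
wrist_force: [0.1, 0.7, -1.2]
width: 0.0417
```

Run:
```python
from h import *
plan([*car(.033,.034),.058])
```

```text
at [0.5291 0.2752 0.0586] [-1.571 -0.008  0.163] t 11.9 w 0.0417 F [ 0.1  0.7 -1.2] n 1
[ 0.001 -0.004  0.008] [-0.0018  0.0006 -0.0004]
```

Centred at R3. Release, lift, and go above the slim cup at F2.

>>> arm_command(series="0 0 0.007 0 0 0 0.036;0 0 0 0 0 0 0.054;0 0 0 0 0 0 0.054;0 0 0 0 0 0 0.054;0 0 0 0 -0.02 0 0.054;0 0 0 0 -0.03 0 0.054;0 0 0 0 -0.025 0 0.054;0 0 0 0 -0.008 0 0.054;0 0 0 0 0 0 0.054")

```text
time: 12.8
tool_pos: [0.5262, 0.2754, 0.144]
ee_rot: [-1.571, 0.002, 0.164]
wrist_force: [0.1, 1.2, -0.5]
width: 0.054
```

Run:
```python
from h import *
plan([*car(-.033,-.032),.15])
```

```text
at [0.5262 0.2754 0.144 ] [-1.571  0.002  0.164] t 12.8 w 0.054 F [ 0.1  1.2 -0.5] n 3
[ 0.    -0.001 -0.001] [-0.0216 -0.002  -0.0224]
[ 0.    -0.001 -0.001] [-0.0216 -0.002  -0.0224]
[ 0.    -0.001 -0.001] [-0.0216 -0.002  -0.0224]
```

>>> arm_command(series="0 0 0 -0.015 0 -0.015 0.054;0 0 0 -0.02 0 -0.02 0.054;0 0 0 -0.018 0 -0.018 0.054;0 0 0 -0.006 0 -0.007 0.054;0 0 0 0 0 0 0.054;0 0 0 0 0 0 0.054")

```text
time: 13.4
tool_pos: [0.4739, 0.2048, 0.1369]
ee_rot: [-1.571, 0.01, 0.165]
wrist_force: [-0.1, 0.2, 0.6]
width: 0.054
```

Run:
```python
from h import *
plan([*car(-.033,-.032),.076])
cv2.imwrite("pics/w4.png",robot.snapshot("wrist"))
P=robot.camera_params("wrist")
print(proj("wrist",[[*car(-.033,-.032),.114],[*car(.033,-.032),.088],[*car(.033,.034),.088]],P).round(1))
```

```text
at [0.4739 0.2048 0.1369] [-1.571  0.01   0.165] t 13.4 w 0.054 F [-0.1  0.2  0.6] n 2
[ 0.    -0.001 -0.005] [-0.0005  0.0305 -0.0031]
[ 0.    -0.001 -0.005] [-0.0007  0.0305 -0.0031]
[[314.5 234.7]
 [403.5 222.9]
 [409.  132.9]]
```

View pics/w4.png

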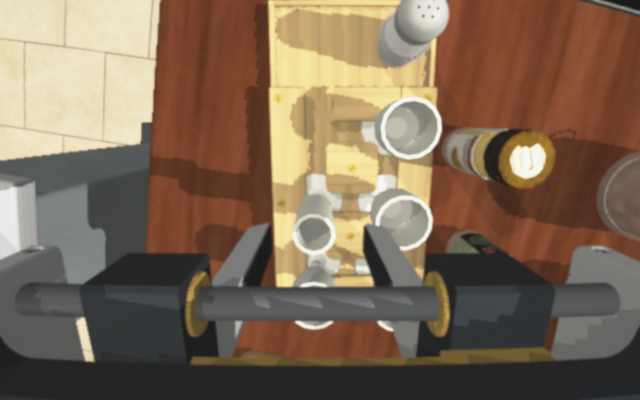

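Slim rim at (314,232), predicted (314,235). The round cups are at R2 (402,220) and R3 (410,127), and the front lane to the mouth is clear. Descend and grip.

>>> arm_command(series="0 0 -0.006 0 0.01 -0.003 0.05;0 0 -0.004 0 0.02 -0.002 0.05;0 0 0 0 0.018 0 0.05;0 0 0 0 0.006 0 0.05;0 0 0 0 0 0 0.05;0 0 0 0 0 0 0.02;0 0 0 0 0 0 0.02;0 0 0 0 0 0 0.02;0 0 0 0 0 0 0.02")

```text
time: 14.35
tool_pos: [0.4779, 0.2027, 0.0804]
ee_rot: [-1.57, -0.004, 0.169]
wrist_force: [-0.4, -0.5, -1.0]
width: 0.0288
```

Run:
```python
from h import *
plan([*car(-.033,.115),.08])
```

```text
at [0.4779 0.2027 0.0804] [-1.57  -0.004  0.169] t 14.35 w 0.0288 F [-0.4 -0.5 -1. ] n 4
[-0.     0.     0.001] [-0.0013  0.0001  0.0359]
[-0.     0.     0.001] [-0.0013  0.0001  0.0359]
[-0.     0.     0.001] [-0.0013  0.0001  0.0359]
[-0.     0.     0.001] [-0.0013  0.0001  0.0359]
```

>>> arm_command(series="0 0 0 -0.003 0 0.008 0.02;0 0 0 -0.002 0 0.016 0.02;0 0 0 -0.001 0 0.018 0.02;0 0 0 0 0 0.018 0.02;0 0 0 0 0 0.018 0.02;0 0 0 0 0 0.012 0.02;0 0 0 0 0 0 0.02")

```text
time: 15.05
tool_pos: [0.4553, 0.2959, 0.0822]
ee_rot: [-1.568, -0.007, 0.167]
wrist_force: [-0.2, 0.4, -0.1]
width: 0.0284
```

Run:
```python
from h import *
plan([*car(-.033,.11),.08])
```

```text
at [0.4553 0.2959 0.0822] [-1.568 -0.007  0.167] t 15.05 w 0.0284 F [-0.2  0.4 -0.1] n 1
[-0.002  0.     0.007] [0.0016 0.0024 0.0429]
```

>>> arm_command(series="0 0 0.006 0.001 0.001 0.012 0.02;0 0 0 0 0 0.015 0.02;0 0 0 0 0 0.01 0.02;0 0 0 0 0 0.003 0.02;0 0 0 0 0 0 0.02;0 0 0 0 0 0 0.02")

```text
time: 15.65
tool_pos: [0.4493, 0.338, 0.081]
ee_rot: [-1.569, 0.0, 0.167]
wrist_force: [0.1, -0.0, -0.8]
width: 0.0285
```

Run:
```python
from h import *
plan([*car(-.033,.11),.08])
cv2.imwrite("pics/w5.png",robot.snapshot("wrist"))
cv2.imwrite("pics/s5.png",cv2.resize(robot.snapshot("scene")[100:260,180:440],None,fx=3,fy=3,interpolation=cv2.INTER_CUBIC))
```

```text
at [0.4493 0.338  0.081 ] [-1.569  0.     0.167] t 15.65 w 0.0285 F [ 0.1 -0.  -0.8] n 1
[-0.001 -0.    -0.   ] [0.0004 0.001  0.0004]
```

View pics/w5.png

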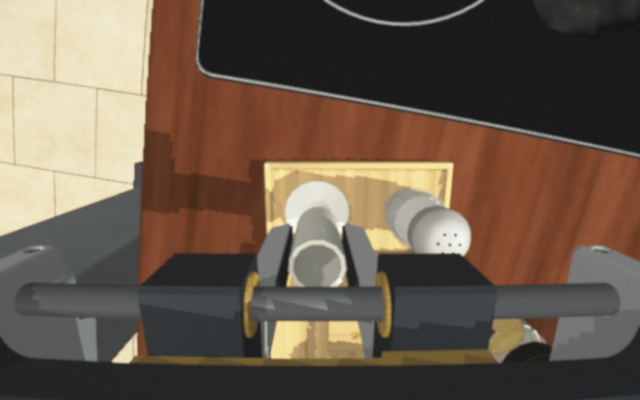

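View pics/s5.png

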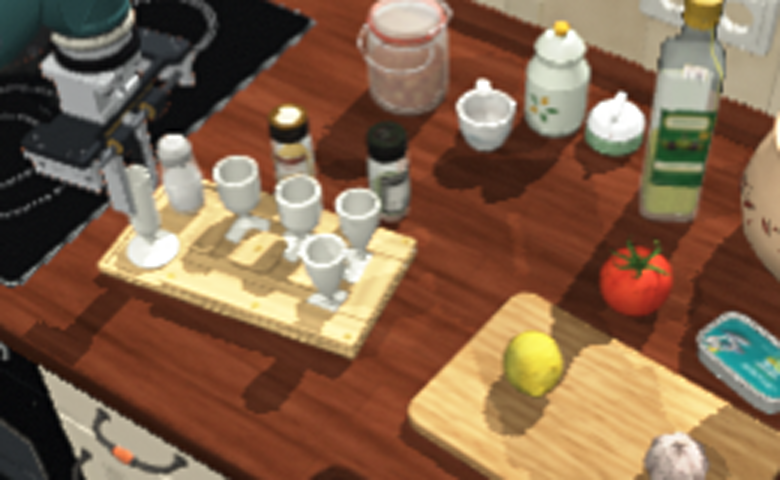

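The slim cup's foot shows whole on the landing at about (318,205), clear of the deck, and the shaker is standing. Lift straight up.

>>> arm_command(series="0 0 0 0 -0.01 0 0.02;0 0 0 0 -0.02 0 0.02;0 0 0 0 -0.03 0 0.02;0 0 0 0 -0.03 0 0.02;0 0 0 0 -0.03 0 0.02;0 0 0 0 -0.02 0 0.02;0 0 0 0 -0.008 0 0.02;0 0 0 0 0 0 0.02")

```text
time: 16.55
tool_pos: [0.4499, 0.3345, 0.2389]
ee_rot: [-1.57, -0.001, 0.162]
wrist_force: [0.6, -0.6, -0.6]
width: 0.0286
```

Run:
```python
from h import *
f=lambda x,y:((x+.5)/5-.5+320,(y+.5)/5-.5+160)
for n,p,z in [("lemon",(255,260),.041),("garlic",(605,320),.045),("tl",(108,75),.016),("tr",(742,135),.016),("bl",(75,470),.016),("br",(725,532),.016)]: print(n,atz("top",f(*p),z).round(3))
plan([.46,-.148,.23],step=.04)
```

```text
lemon [ 0.512 -0.072  0.041]
garlic [ 0.488 -0.226  0.045]
tl [ 0.601 -0.007  0.016]
tr [ 0.579 -0.301  0.016]
bl [0.419 0.006 0.016]
br [ 0.397 -0.287  0.016]
at [0.4499 0.3345 0.2389] [-1.57e+00 -1.00e-03  1.62e-01] t 16.55 w 0.0286 F [ 0.6 -0.6 -0.6] n 13
[-0. -0.  0.] [-0.0052  0.0006 -0.0368]
[-0. -0.  0.] [-0.0052  0.0006 -0.0368]
[-0. -0.  0.] [-0.0052  0.0006 -0.0368]
[-0. -0.  0.] [-0.0053  0.0006 -0.0368]
[-0. -0.  0.] [-0.0053  0.0006 -0.0367]
[-0. -0.  0.] [-0.0053  0.0007 -0.0367]
[-0. -0.  0.] [-0.0053  0.0007 -0.0367]
[-0. -0.  0.] [-0.0053  0.0007 -0.0367]
[-0. -0.  0.] [-0.0053  0.0007 -0.0367]
[-0. -0.  0.] [-0.0053  0.0007 -0.0367]
[-0. -0.  0.] [-0.0054  0.0007 -0.0367]
[-0. -0.  0.] [-0.0054  0.0007 -0.0367]
[-0. -0.  0.] [-0.0054  0.0007 -0.0367]
```

>>> arm_command(series="0 0 0 -0.003 0 -0.02 0.02;0 0 0 -0.005 0 -0.035 0.02;0 0 0 -0.005 0 -0.037 0.02;0 0 0 -0.005 0 -0.037 0.02;0 0 0 -0.005 0 -0.037 0.02;0 0 0 -0.005 0 -0.037 0.02;0 0 0 -0.005 0 -0.037 0.02;0 0 0 -0.005 0 -0.037 0.02;0 0 0 -0.005 0 -0.037 0.02;0 0 0 -0.005 0 -0.037 0.02;0 0 0 -0.005 0 -0.02 0.02;0 0 0 0 0 0 0.02")

```text
time: 17.75
tool_pos: [0.4499, -0.0551, 0.221]
ee_rot: [-1.568, 0.026, 0.163]
wrist_force: [0.0, 0.4, -0.5]
width: 0.0288
```

Run:
```python
from h import *
plan([.47,-.15,.23],step=.03)
```

```text
at [ 0.4499 -0.0551  0.221 ] [-1.568  0.026  0.163] t 17.75 w 0.0288 F [ 0.   0.4 -0.5] n 4
[-0.001 -0.001 -0.006] [ 0.0011 -0.0023 -0.0242]
[-0.001 -0.001 -0.006] [ 0.001  -0.0023 -0.0242]
[-0.001 -0.001 -0.006] [ 0.001  -0.0023 -0.0242]
[-0.001 -0.001 -0.006] [ 0.001  -0.0023 -0.0242]
```

>>> arm_command(series="0 0 -0.008 0.001 0 -0.02 0.02;0 0 -0.008 0.001 0 -0.025 0.02;0 0 -0.008 0.001 0 -0.025 0.02;0 0 -0.006 0.001 0 -0.015 0.02;0 0 0 0 0 -0.005 0.02;0 0 0 0 0 0 0.02;0 0 0 0 0 0 0.02")

```text
time: 18.45
tool_pos: [0.4669, -0.14, 0.2141]
ee_rot: [-1.557, 0.003, 0.167]
wrist_force: [1.7, 0.1, -1.8]
width: 0.0287
```

Run:
```python
from h import *
plan([.47,-.15,.1],step=.03)
cv2.imwrite("pics/s6.png",cv2.resize(robot.snapshot("scene")[100:320,280:480],None,fx=3,fy=2.7,interpolation=cv2.INTER_CUBIC))
```

```text
at [ 0.4669 -0.14    0.2141] [-1.557  0.003  0.167] t 18.45 w 0.0287 F [ 1.7  0.1 -1.8] n 4
[-0.003 -0.    -0.001] [ 0.0004  0.0285 -0.003 ]
[-0.003 -0.    -0.001] [ 0.0004  0.0285 -0.0029]
[-0.003 -0.    -0.001] [ 0.0004  0.0285 -0.0028]
[-0.003 -0.    -0.001] [ 0.0004  0.0285 -0.0027]
```

View pics/s6.png

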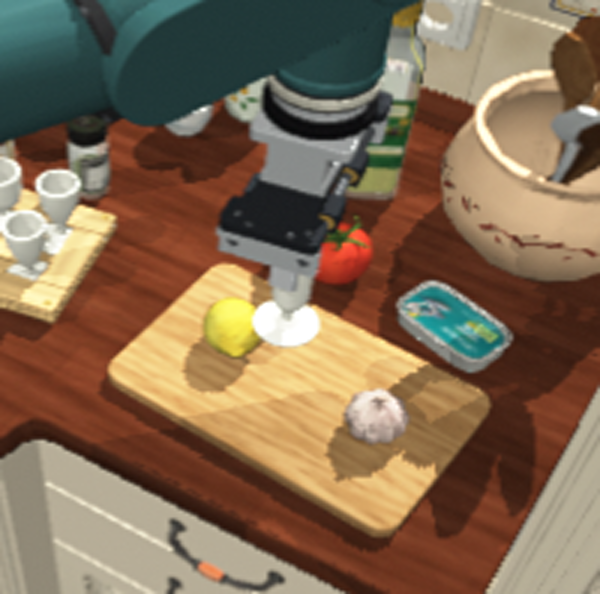

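The cup is held about 0.14 m over the board, between the lemon and the garlic. Descend.

>>> arm_command(series="-0.006 0 0 0.001 0.015 -0.006 0.02;-0.005 0 0 0.001 0.025 -0.005 0.02;0 0 0 0 0.025 0 0.02;0 0 0 0 0.02 0 0.02;0 0 0 0 0.01 0 0.02;0 0 0 0 0 0 0.02;0 0 0 0 0 0 0.02")

```text
time: 19.2
tool_pos: [0.4726, -0.1449, 0.1194]
ee_rot: [-1.57, -0.004, 0.175]
wrist_force: [-0.1, -1.5, -0.4]
width: 0.0285
```

Run:
```python
from h import *
plan([.47,-.15,.09],step=.03)
```

```text
at [ 0.4726 -0.1449  0.1194] [-1.57  -0.004  0.175] t 19.2 w 0.0285 F [-0.1 -1.5 -0.4] n 1
[-0.001  0.008  0.004] [-0.0036  0.0294 -0.0046]
```

>>> arm_command(series="0 0 0.003 -0.002 0.01 -0.004 0.02;0 0 0 0 0.008 0 0.02;0 0 0 0 0.004 0 0.02;0 0 0 0 0 0 0.02;0 0 0 0 0 0 0.02")

```text
time: 19.7
tool_pos: [0.4733, -0.1503, 0.0989]
ee_rot: [-1.574, -0.005, 0.175]
wrist_force: [-0.2, -0.1, -1.2]
width: 0.0285
```

Run:
```python
from h import *
plan([.47,-.15,.087],step=.03)
```

```text
at [ 0.4733 -0.1503  0.0989] [-1.574 -0.005  0.175] t 19.7 w 0.0285 F [-0.2 -0.1 -1.2] n 1
[0.003 0.008 0.005] [-0.0032  0.0119  0.0009]
```

>>> arm_command(series="0.002 0 0.003 0 0.005 0 0.02;0 0 0 0 0.003 0 0.02;0 0 0 0 0.001 0 0.02;0 0 0 0 0 0 0.02")

```text
time: 20.1
tool_pos: [0.4736, -0.1504, 0.0896]
ee_rot: [-1.572, -0.003, 0.175]
wrist_force: [-0.0, 0.6, -0.5]
width: 0.0287
```

>>> arm_command(series="0 0 0 0 0.001 0 0.02;0 0 0 0 0.001 0 0.02;0 0 0 0 0 0 0.02")

```text
time: 20.4
tool_pos: [0.4738, -0.1505, 0.0876]
ee_rot: [-1.572, -0.003, 0.175]
wrist_force: [-0.1, -0.5, -0.7]
width: 0.0286
```

>>> arm_command(series="0 0 0 0 0.001 0 0.02;0 0 0 0 0.001 0 0.02;0 0 0 0 0 0 0.02")

```text
time: 20.7
tool_pos: [0.474, -0.1506, 0.0858]
ee_rot: [-1.572, -0.004, 0.175]
wrist_force: [0.1, -0.3, 0.4]
width: 0.0287
```

Run:
```python
from h import *
plan([.47,-.15,.087],step=.03)
cv2.imwrite("pics/s7.png",cv2.resize(robot.snapshot("scene")[170:310,300:460],None,fx=4.5,fy=4.2,interpolation=cv2.INTER_CUBIC))
```

```text
at [ 0.474  -0.1506  0.0858] [-1.572 -0.004  0.175] t 20.7 w 0.0287 F [ 0.1 -0.3  0.4] n 1
[0.002 0.008 0.004] [-0.0038 -0.0012  0.0013]
```

View pics/s7.png

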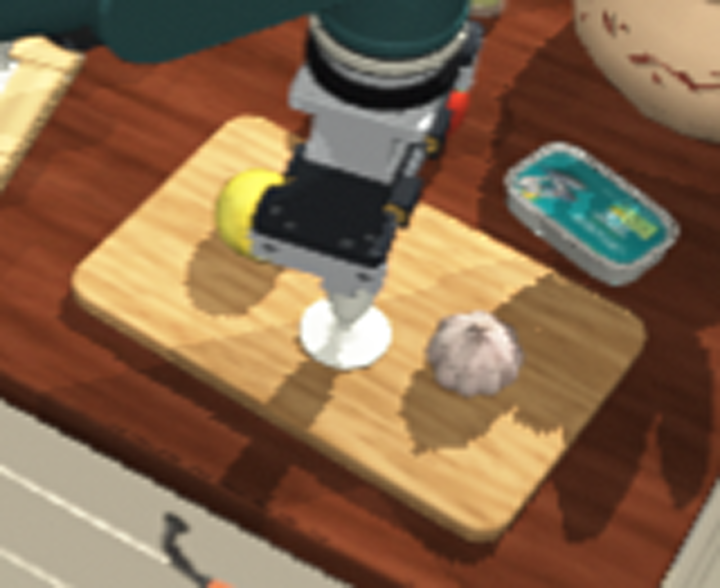

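>>> arm_command(series="0 0 0 0 0.001 0 0.02;0 0 0 0 0 0 0.02")

```text
time: 20.95
tool_pos: [0.4743, -0.1508, 0.0859]
ee_rot: [-1.573, -0.005, 0.175]
wrist_force: [0.8, 0.2, -1.0]
width: 0.0288
```

>>> arm_command(series="0 0 0 0 0.0015 0 0.02;0 0 0 0 0 0 0.02")

```text
time: 21.15
tool_pos: [0.475, -0.1511, 0.0859]
ee_rot: [-1.575, -0.006, 0.175]
wrist_force: [0.3, -0.7, -1.2]
width: 0.0285
```

Height has stalled at 0.0859, so the foot is on the board. Release and retreat upward.

>>> arm_command(series="0 0 0 0 0 0 0.05;0 0 0 0 0 0 0.06;0 0 0 0 0 0 0.06;0 0 0 0 0 0 0.06;0 0 0 0 -0.01 0 0.06;0 0 0 0 -0.02 0 0.06;0 0 0 0 -0.03 0 0.06;0 0 0 0 -0.03 0 0.06;0 0 0 0 -0.03 0 0.06;0 0 0 0 -0.02 0 0.06;0 0 0 0 0 0 0.06")

```text
time: 22.25
tool_pos: [0.4732, -0.1503, 0.2326]
ee_rot: [-1.573, -0.005, 0.175]
wrist_force: [-0.2, 0.1, 0.4]
width: 0.0597
```

>>> arm_command(series="0 0 0 -0.02 0 0 0.06;0 0 0 -0.03 0 0 0.06;0 0 0 -0.03 0 0 0.06;0 0 0 -0.03 0 0 0.06;0 0 0 -0.02 0 0 0.06;0 0 0 0 0 0 0.06;0 0 0 0 0 0 0.06")

```text
time: 22.95
tool_pos: [0.3401, -0.1724, 0.2269]
ee_rot: [-1.57, -0.002, 0.176]
wrist_force: [-0.9, 0.7, -0.6]
width: 0.0598
```

Run:
```python
from h import *
plan([.47,-.15,.2],n=1)
cv2.imwrite("pics/s8.png",cv2.resize(robot.snapshot("scene")[100:300,200:460],None,fx=3,fy=3,interpolation=cv2.INTER_CUBIC))
cv2.imwrite("pics/t8.png",robot.snapshot("top"))
for c in["top","scene"]:
    P=robot.camera_params(c)
    for t in["slim_cup","lemon","garlic","salt_shaker"]:
        for r in robot.spot_in(c,t)[:1]: print(c,t,round(r["score"],2),w(c,r["centre"],P).round(3))
```

```text
at [ 0.3401 -0.1724  0.2269] [-1.57  -0.002  0.176] t 22.95 w 0.0598 F [-0.9  0.7 -0.6] n 1
[-0.001  0.009  0.002] [ 0.1318  0.0271 -0.0008]
top slim_cup 0.9 [ 0.473 -0.154  0.022]
top lemon 0.92 [ 0.513 -0.064  0.058]
top garlic 0.98 [ 0.485 -0.222  0.052]
top salt_shaker 0.76 [0.515 0.342 0.079]
scene slim_cup 0.96 [ 0.467 -0.158  0.058]
scene garlic 0.6 [ 0.477 -0.231  0.052]
scene salt_shaker 0.51 [ 0.64  -0.235  0.022]
```

View pics/s8.png

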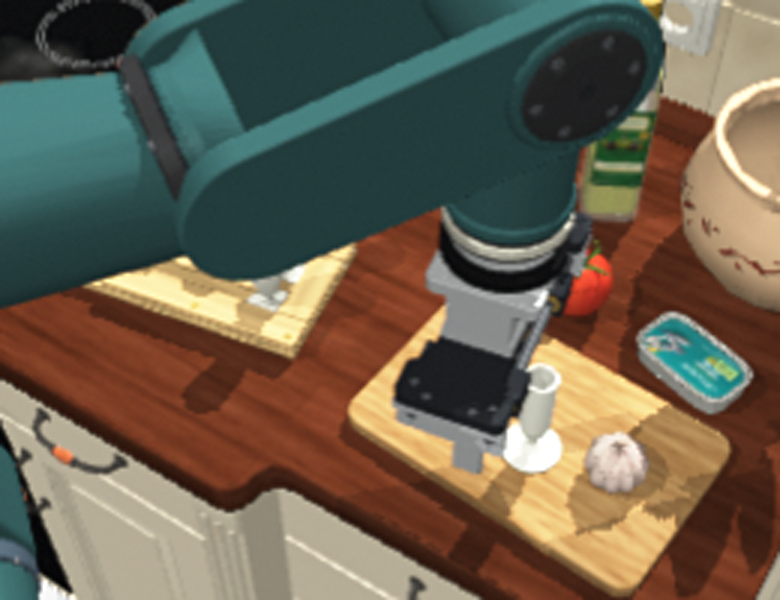

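View pics/t8.png

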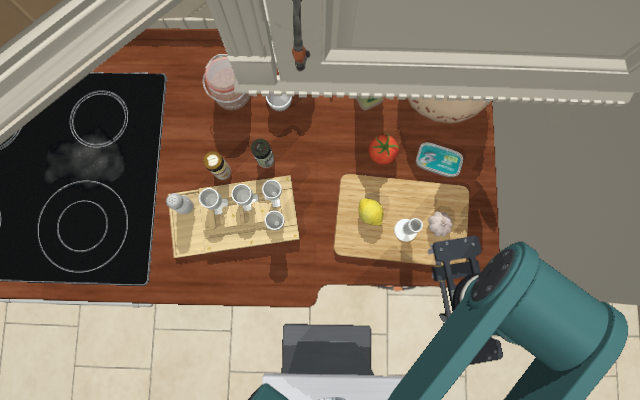

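The top view shows the slim cup upright at (407,230), with visible gaps to the lemon (371,211) and the garlic (440,223). Four cups are in the carrier, and the shaker and jars haven't moved. I'm handing in the job.

```bash
python3 -c "
from bench import robot
print(robot.close_job(), robot.get_obs()['time'])"
```

```text
the job is handed in; nothing more can be done
the job is handed in; nothing more can be done
```

The slim cup now stands upright on the chopping board, and I handed the job in at about 23 s of the 72 s allowed.

**Moves:** I slid the slim cup from the rear-middle bay to the empty front-middle bay. Then the rear round cup nearest the mouth went to rear-middle, and the front round cup went into its place. That cleared the front lane, so I slid the slim cup out of the mouth onto the landing, lifted it off and set it down at about (0.473, -0.151).

**Last checks:**
- **Clearance:** the top picture shows the cup upright, with an estimated 20 mm to the garlic and more to the lemon.
- **Other things:** the other four cups are in the carrier. The salt shaker, jars, tin and tomato look unmoved.
- **Forces:** wrist force readings between moves stayed around 2 N or less.

**What disagreed:**
- **Carrier position:** my first estimate was about 2 mm off, and I corrected it from the wrist camera.
- **Scene camera at the end:** the arm hid part of the scene view. In that picture the network missed the lemon, and what it reported as the salt shaker was in fact the tin. I went by the top view for those, and it agreed with the earlier positions.

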